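# Close a cam clamp with a T-handle hex key found by feel

## Robot

A 6-joint arm with a two-finger parallel gripper is mounted at the origin on a cart in front of the work surface, level with it; the furniture and walls round the work are solid. World frame = base frame: x ahead of the robot, y to its left, z up, the work surface at z = 0. Lengths are in m, angles in degrees, forces in N, time in s.
With the tool pointing down it reaches from about 0.3 to 0.75 m from the base axis. Payload 8.5 kg.
Tool frame: the origin (TCP) lies midway between the tips of the shut fingers; the grasp point (between the pads) lies 19 mm behind it; z points along the fingers, y is the direction in which the jaws open and shut (so a half turn about z gives the same grasp; the last joint's range is limited). The gripper opens to 85 mm and grips with 20 to 120 N. Pads are 22 mm wide; open, the fingers measure 114 mm over their backs; the gripper's body (76 mm by 85 mm) begins 54 mm behind the grasp point. The pads swing forward as they close: fully open they stand 13 mm farther back than shut.
Start: joints at [-89.284, 21.807, 74.336, -0, 83.858, -12.336], TCP at [0.124, -0.536, 0.231] pointing down, gripper open.
Joint ranges: [-178.18, 178.18], [-50.72, 133.34], [12.68, 142.11], [-81.47, 261.47], [9.98, 163.14], [-165.26, 165.26]. Speed limits (degrees/s): [136.94, 136.94, 180, 180, 180, 180].

## Interface

Orientations are given as a 3x3 rotation matrix whose columns are the frame's x, y, z axes.
In Python, from rig import env gives the robot as it stands.
- The arm moves only by the shell command python3 -m inch 'ROWS' [FORCE]. ROWS is text: rows parted by semicolons, each of 5 numbers parted by spaces: the finger opening in mm, from 0 to 85.4, then the shift along the tool's x, y, z in mm, then the turn about the tool's z in degrees. In form: jaw dx dy dz turn; .... A call has 1 to 10 rows; each row is the pose to reach, as a shift and turn from the pose commanded when the call began, along the tool's axes at that moment; what a row does not reach only later rows make up. A row lasts 1/8 s, in which the tool goes at most 62.5 mm and 10.7 degrees, less where a joint would pass 70% of its speed; a pose out of reach is approached as far as the arm can. A call with a gripper value outside its range is refused whole. The fingers move at their own pace and stop on an object; FORCE is the grip in N (left out, the last holds). Time passes only in rows, so rows that repeat a pose let the fingers close. It gives the time, the measured TCP pose, the force and the opening at its end, in the units of the state.
- env.observe(): the state, without advancing time (a new reading comes with each control period).
- env.get_image(name): name is "scene" or "top" or "wrist"; returns a dict with "color" (420x560x3 uint8, blue, green, red), "range_z" (420x560 float32, m along the optical axis (not along the pixel's ray), 0 where there is no reading), "fov_y" (degrees; the focal length in pixels is half the picture's height over the tangent of half this angle, whatever the lens; pixels are square), "cx", "cy" (the principal point, pixels), "k1" (the pictures are not rectified: a ray, as slopes to the right and down, at radius r is drawn at 1 + k1 r^2 times it, then the intrinsics apply), "R" (3x3) and "t" (3): a world point X has camera coordinates R X + t. Camera axes: x right, y down, z forward; pixel columns grow to the right and rows downward; lengths in m; the calibration is good to about 2 mm. A picture is of the moment at which its call begins.
- env.close_job(): hands the job in, once; it reports no verdict.
The state is a dict: "time_s": time; "q": joint angles; "qvel": joint speeds; "joint_efforts": joint torques, N m; "position": TCP position; "tool_rot": TCP orientation; "ft_force": force on the tool from outside, world axes, zero at the start; "wrist_torque": the same for the moment, N m; "grip_width": finger opening in m.
Only numpy, scipy, OpenCV 4.12 (cv2) and the standard library are available. Lean on these libraries where they do the work, as an engineer would, in place of code of your own. Each camera call takes 0.05 s, during which the arm holds its last target.

## Task

Lock the wooden blank in the blue clamp: take the red T-handle hex key from its stand and lower it into the clamp's round well, turn it under light pressure until its ribbed hex end drops home into the socket hidden at the bottom, then turn it clockwise as far as it goes. Never force the key (the sprung socket must not be pushed down hard, nor the clamp struck), leave the key standing fully home in the clamp, and leave the tape roll and the sanding block where they are.

Things in the scene. Friction and masses are not known exactly. Their poses are not given: they have to be found in the camera images.
- key_grip (a point): Centre of the red bar handle of the loose T-handle hex key (0.16 kg), 82 mm above its lower end. Bar: 84 mm long along its own x, 16 thick along y, 24 high along z (up). Below it a round neck 12 mm thick, 24 long; a round shank 24 mm thick, 30 long; and the bit, 16 long: a hexagon 16 mm across flats with two ribs 5 mm wide, in line with the bar, that reach 12 mm out from the axis.
- key_tip (a point): Centre of the flat lower end face of the key's bit; axes as the handle (x along the bar and the ribs, z up the key).
- stand: Fixed pale wooden block 64 x 64 x 45 mm high, origin under its centre. The key stands at the start in the round hole in its middle, 32 mm deep and loosely fitting, so that it may lean a few degrees.
- clamp_mouth (a point): Centre of the mouth of the round well in the 70 x 70 mm top (65 mm above the bench) of the clamp's blue housing; z up; jaws on this frame's -y side. Well: 25.6 mm wide, 25 mm deep, with a 5 mm bevel round its mouth. Its floor is the flat face of the steel cam screw, with the keyed hex socket in its middle; the socket's floor is 39 mm below this point; the bit's end stands there when home.
- cam_screw (a joint): Turn of the cam screw, rad: 0 at the start, grows clockwise seen from above, hard stop at 1.0 = jaws closed. Friction 0.1 N m, a little more as the jaw meets the wood; stays where left. Its hex socket, 17.4 mm across flats, 14 deep, has two keyways 6.5 mm wide for the ribs; their line starts within 0.78 rad either side of clamp_mouth's x axis (half a turn is the same); no reading tells it.
- cam_float (a joint): How far the cam screw (face and socket) is pushed down on its spring, m: 0 = up. About 3 N starts it, then 1.5 N more for each mm; more than 0.008 (about 15 N) counts as forcing; end stop 0.010.
- tape_roll: Bystander: roll of yellow-brown masking tape lying flat, 91 mm across, 24 mm high; origin under its centre.
- sand_block: Bystander: dark sanding block, 61 x 101 x 32 mm; origin under its centre.
- housing: The clamp's blue housing, 70 x 70 x 53 mm, fixed on a dark base plate 120 x 190 x 12 mm; origin 12 mm above the bench, under the well; axes as clamp_mouth. On its -y side lie the moving jaw (8 mm per rad of the cam screw), a dark wooden blank 40 x 130 x 30 mm, loose, and the fixed jaw, all lower than the housing.

How it is judged:
By the outcome, as a careful person would: the job done as asked, in the order asked, and still so for the second after the job is handed in, with the robot touching nothing.
It also fails if it takes over 67 s, if anything falls off the work surface, if the arm or the gripper's body presses on something with over 40 N, if the wrist force passes 120 N, or if a joint passes its speed limit or range.

## Working session

There is one attempt and no reset: what is moved stays moved. The work goes in short steps, Python scripts to look and compute and a shell command to move; the robot and the scene stay as the last step left them, time stands still between calls to the robot, and variables do not carry over. Pictures are saved under pics/ and viewed, and the job is handed in when it is done.

```bash
ls; mkdir -p pics; cat > h.py <<'E'
import numpy as np, cv2
from rig import env
def grab(n,tag):
    d=env.get_image(n); cv2.imwrite(f'pics/{tag}.png',d['color']); np.savez(f'pics/{tag}.npz',**d); return d
def load(tag): return dict(np.load(f'pics/{tag}.npz'))
def ray(d,u,v):
    f=210/np.tan(np.radians(float(d['fov_y']))/2)
    x=(u-d['cx'])/f; y=(v-d['cy'])/f
    a,b=x,y
    for _ in range(20):
        s=1+d['k1']*(a*a+b*b); a,b=x/s,y/s
    return np.array([a,b,1.0])
def cam(d): return -d['R'].T@d['t']
def onplane(d,u,v,z):
    r=d['R'].T@ray(d,u,v); c=cam(d); return c+r*(z-c[2])/r[2]
def cloud(d):
    f=210/np.tan(np.radians(float(d['fov_y']))/2)
    vv,uu=np.mgrid[0:420,0:560].astype(float)
    x=(uu-d['cx'])/f;y=(vv-d['cy'])/f;a,b=x,y
    for _ in range(20):
        s=1+d['k1']*(a*a+b*b);a,b=x/s,y/s
    z=d['range_z']; P=np.stack([a*z,b*z,z],-1)-d['t']
    return P@d['R']
def proj(d,X):
    f=210/np.tan(np.radians(float(d['fov_y']))/2)
    p=d['R']@np.asarray(X)+d['t'];a,b=p[0]/p[2],p[1]/p[2];s=1+d['k1']*(a*a+b*b)
    return f*a*s+d['cx'],f*b*s+d['cy']
E
python3 - <<'E'
from h import *
np.set_printoptions(precision=4,suppress=True)
for n in ['scene','top','wrist']:
    d=grab(n,n+'0'); print(n,d['fov_y'],d['cx'],d['cy'],d['k1'],cam(d),d['R'])
print(env.observe())
E
```

```text
pics
scene 42.15980286558968 275.6554004208779 215.8572907183219 -0.1999435404217083 [ 0.1447 -0.9306  0.6066] [[ 0.8794 -0.4758  0.0187]
 [-0.2454 -0.4866 -0.8384]
 [ 0.408   0.7327 -0.5447]]
top 53.840045645356966 286.17786209118447 202.50476641128643 -0.12040738002269818 [ 0.4224 -0.2386  0.9177] [[-0.0302 -0.9989  0.0354]
 [-0.9941  0.0263 -0.1057]
 [ 0.1046 -0.0384 -0.9938]]
wrist 63.959331620965216 288.97204378445514 205.74618447300685 -0.0394566828462403 [ 0.194  -0.5189  0.3723] [[ 0.2271 -0.9739 -0.0017]
 [-0.9338 -0.2183  0.2836]
 [-0.2765 -0.0628 -0.9589]]
{'time_s': 0.15, 'q': array([-89.2858,  21.8323,  74.3716,   0.0005,  83.8602, -12.3361]), 'qvel': array([-0.0248, -0.0069, -0.0538, -0.0366, -0.1366,  0.1043]), 'joint_efforts': array([  0.0017, -44.8623, -23.1346,  -0.0002,   0.0038,  -0.    ]), 'position': array([ 0.1242, -0.5356,  0.2309]), 'tool_rot': array([[ 0.9742,  0.2258, -0.    ],
       [ 0.2258, -0.9742,  0.0011],
       [ 0.0002, -0.0011, -1.    ]]), 'ft_force': array([-0.2179, -0.1231, -0.0033]), 'wrist_torque': array([ 0.0465, -0.011 ,  0.0239]), 'grip_width': 0.08535197719574512}
```

View pics/scene0.png

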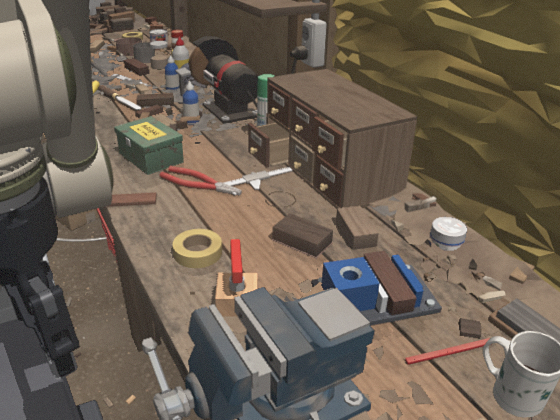

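View pics/top0.png

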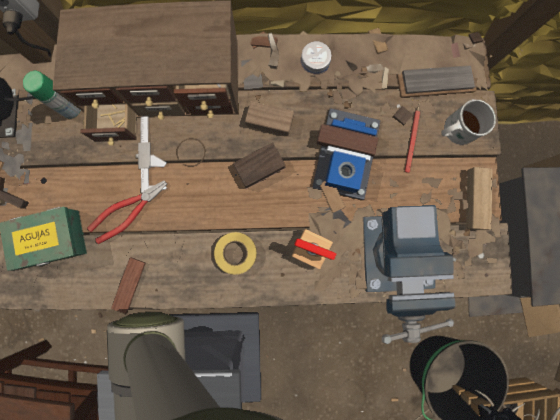

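View pics/wrist0.png

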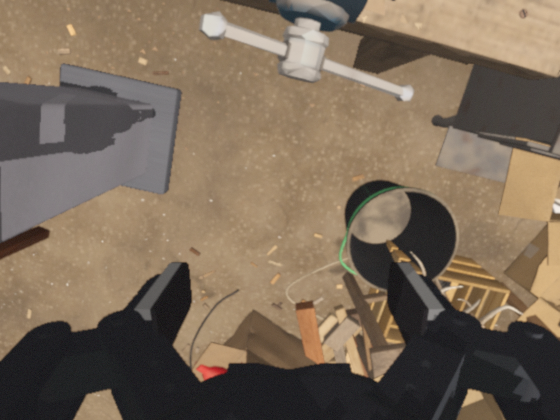

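The scene view shows the key in its stand at about (237,265) and the clamp well at (350,272). In the top view the red bar is at (316,250), the well at (347,170), the tape at (235,253) and the sanding block at (257,166). The vise lies at roughly x 365–450, y 205–310.

```bash
python3 - <<'E'
from h import *
np.set_printoptions(precision=4,suppress=True)
for n in ['top0','scene0']:
    d=load(n);P=cloud(d);hsv=cv2.cvtColor(d['color'],cv2.COLOR_BGR2HSV)
    h,s,v=hsv[...,0].astype(int),hsv[...,1],hsv[...,2]
    red=((h<6)|(h>174))&(s>170)&(v>90)
    ok=d['range_z']>0
    reg=(abs(P[...,0]-.3)<.2)&(P[...,1]<-.1)&(P[...,1]>-.5)&(P[...,2]<.2)&ok
    def pr(name,m):
        m=m&reg
        nn,l,st,_=cv2.connectedComponentsWithStats(m.astype(np.uint8)); 
        if nn<2: print(name,'none');return
        k=1+np.argmax(st[1:,4]); m=l==k; Q=P[m]; print(n,name,m.sum(),'med',np.median(Q,0),'lo',np.percentile(Q,2,0),'hi',np.percentile(Q,98,0))
        (c,sz,a)=cv2.minAreaRect(np.argwhere(m)[:,::-1].astype(np.float32)); print('  rect',c,sz,a)
        return m
    m=pr('red',red); 
    if m is not None:
        z=P[...,2]; zt=np.percentile(z[m],90); mm=m&(z>zt-.006); c,sz,a=cv2.minAreaRect((P[mm][:,:2]*1000).astype(np.float32)); print('  red top world mm',zt,c,sz,a)
    blue=(h>100)&(h<125)&(s>120)&(P[...,2]>.055)&(P[...,2]<.075)
    m=pr('blue top',blue)
    if m is not None:
        c,sz,a=cv2.minAreaRect((P[m][:,:2]*1000).astype(np.float32)); print('  blue top world mm',c,sz,a)
    pale=(P[...,2]>.035)&(P[...,2]<.052)&(h>8)&(h<25)&(v>120)
    pr('stand top',pale)
E
python3 - <<'E'
import cv2
a=cv2.imread('pics/top0.png')[130:300,200:400]; cv2.imwrite('pics/topz.png',cv2.resize(a,None,fx=4,fy=3.5,interpolation=cv2.INTER_CUBIC))
a=cv2.imread('pics/scene0.png')[215:335,160:450]; cv2.imwrite('pics/scz.png',cv2.resize(a,None,fx=2.75,fy=2.75,interpolation=cv2.INTER_CUBIC))
E
```

```text
top0 red 320 med [ 0.415  -0.3235  0.1066] lo [ 0.3963 -0.3606  0.1018] hi [ 0.4334 -0.2867  0.1092]
  rect (314.7319641113281, 248.8969268798828) (42.50312042236328, 7.897539138793945) 21.037511825561523
  red top world mm 0.10819391585340812 (414.8786315917969, -323.8978271484375) (82.34526062011719, 15.163426399230957) 67.18360137939453
blue top none
top0 stand top 306 med [ 0.4347 -0.3333  0.0445] lo [ 0.4158 -0.3641  0.0413] hi [ 0.453  -0.3054  0.0479]
  rect (316.6048583984375, 239.85606384277344) (30.59124755859375, 10.825671195983887) 24.775142669677734
scene0 red 192 med [ 0.4134 -0.3272  0.1069] lo [ 0.3947 -0.3603  0.105 ] hi [ 0.4315 -0.2917  0.1089]
  rect (235.67037963867188, 255.55532836914062) (31.530006408691406, 9.113103866577148) 86.18592071533203
  red top world mm 0.1080404048126974 (413.4203186035156, -325.8361511230469) (78.1006851196289, 13.740764617919922) 67.33267974853516
blue top none
scene0 stand top 655 med [ 0.4018 -0.329   0.0445] lo [ 0.3746 -0.349   0.0365] hi [ 0.4501 -0.2883  0.0467]
  rect (236.0, 288.5) (31.0, 40.0) 90.0
```

View pics/topz.png

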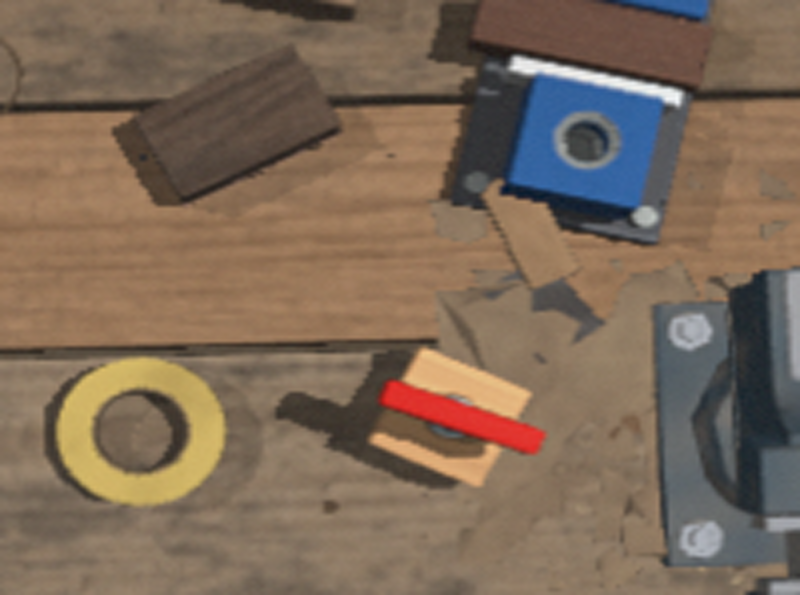

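View pics/scz.png

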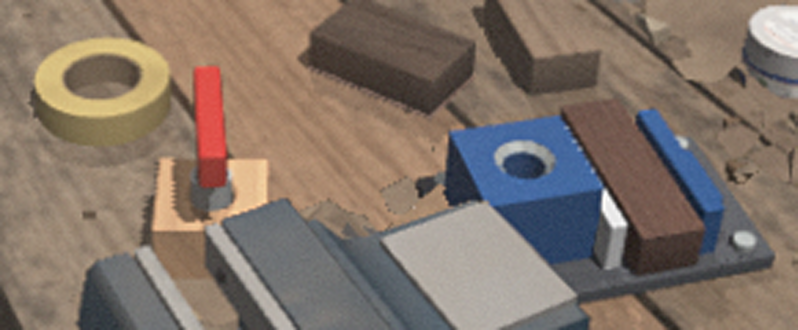

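```bash
python3 - <<'E'
from h import *
np.set_printoptions(precision=4,suppress=True)
for n in ['top0','scene0']:
    d=load(n);P=cloud(d);hsv=cv2.cvtColor(d['color'],cv2.COLOR_BGR2HSV)
    h,s,v=hsv[...,0].astype(int),hsv[...,1],hsv[...,2]
    X,Y,Z=P[...,0],P[...,1],P[...,2]
    reg=(X>.4)&(X<.8)&(Y<-.2)&(Y>-.55)
    m=reg&(h>100)&(h<125)&(s>150)&(Z>.060)&(Z<.072)
    nn,l,st,_=cv2.connectedComponentsWithStats(m.astype(np.uint8));k=1+np.argmax(st[1:,4]);m=l==k
    print(n,'blue top',m.sum(),np.median(P[m],0)); print(cv2.minAreaRect((P[m][:,:2]*1000).astype(np.float32)))
    # well: hole in the blue mask (mouth outer bevel edge) -> ellipse
    cs,hi=cv2.findContours(m.astype(np.uint8),cv2.RETR_CCOMP,cv2.CHAIN_APPROX_NONE)
    for c,q in zip(cs,hi[0]):
        if q[3]>=0 and len(c)>12:
            w=np.array([onplane(d,u,v_,.065) for u,v_ in c[:,0]]); print(' well',cv2.minEnclosingCircle((w[:,:2]*1000).astype(np.float32)),cv2.fitEllipse(c), w.mean(0), onplane(d,*cv2.fitEllipse(c)[0],.065))
    # quad corners on plane .065
    big=max(cs,key=cv2.contourArea); w=np.array([onplane(d,u,v_,.065)[:2]*1000 for u,v_ in big[:,0]],np.float32);print(' quad',cv2.minAreaRect(w))
    # stand
    m=(Z>.040)&(Z<.05)&(X>.33)&(X<.5)&(Y>-.4)&(Y<-.25)
    print(' stand',cv2.minAreaRect((P[m][:,:2]*1000).astype(np.float32)),m.sum())
    red=((h<6)|(h>174))&(s>170)&(v>90)&(Z>.1)&(Z<.12)&(X<.5)&(X>.3)
    Q=P[red]; c,sv,vt=None,None,np.linalg.svd(Q-Q.mean(0))[2]; print(' red mean',Q.mean(0),'axis',vt[0], 'fit plane',np.linalg.lstsq(np.c_[Q[:,:2]-Q[:,:2].mean(0),np.ones(len(Q))],Q[:,2],rcond=None)[0])
    fl=(Z<.03)&(Z>-.03)&(abs(X-.45)<.1)&(Y>-.35)&(Y<-.15);print(' bench z',np.median(Z[fl]))
E
```

```text
top0 blue top 766 [ 0.575  -0.3991  0.0646]
((577.6505737304688, -400.5044250488281), (68.39904022216797, 68.23521423339844), 75.41268157958984)
 well ((579.0069580078125, -400.89508056640625), 21.249134063720703) ((346.45013427734375, 169.5845184326172), (18.71268081665039, 19.15812110900879), 106.15460968017578) [ 0.5788 -0.401   0.065 ] [ 0.5787 -0.4009  0.065 ]
 quad ((576.9856567382812, -400.3190002441406), (68.69107818603516, 68.42564392089844), 75.4968032836914)
 stand ((414.9893798828125, -324.96697998046875), (64.4327621459961, 64.26287078857422), 62.43978500366211) 645
 red mean [ 0.4151 -0.3235  0.1064] axis [-0.3817 -0.9243  0.0016] fit plane [ 0.039  -0.0179  0.1064]
 bench z -0.00010733278735893132
scene0 blue top 4 [ 0.6    -0.4427  0.0616]
((599.1974487304688, -442.9875183105469), (4.670384883880615, 1.274544358253479), 31.191495895385742)
 quad ((596.569580078125, -445.0751953125), (4.851497173309326, 1.5566309690475464), 52.96878433227539)
 stand ((413.003173828125, -324.7427062988281), (67.83124542236328, 63.46825408935547), 63.25972366333008) 741
 red mean [ 0.4133 -0.327   0.1069] axis [-0.3921 -0.9199 -0.0011] fit plane [-0.0263  0.0124  0.1069]
 bench z 0.000313096170619025
```

```bash
python3 - <<'E'
from h import *
d=load('top0');P=cloud(d)
X,Y,Z=P[...,0],P[...,1],P[...,2]
for x in np.arange(.15,.85,.05):
    print('%.2f'%x,[int(1000*Z[(X>x)&(X<=x+.05)&(Y>y)&(Y<=y+.05)].max(initial=-9)) for y in np.arange(-.8,-.1,.05)])
o=env.observe(); T=o['tool_rot'];w=load('wrist0');print(T.T@(cam(w)-o['position']), T.T@w['R'].T)
def go(p,yaw): 
    print((T.T@(np.array(p)-o['position'])*1000).round(1), 13.05-yaw)
go([.55,-.467,.25],67.4)
E
```

```text
0.15 [-9000, -9000, -773, 337, 337, -769, -767, -771, -770, -770, -772, -769, 0, -1]
0.20 [-9000, -9000, -9000, 25, 57, 91, 123, 123, -9000, -9000, -9000, -9000, -9000, -9000]
0.25 [4, 2, 3, -9000, 154, 155, 154, 5, 3, 3, 2, 619, 614, 559]
0.30 [4, 4, 9, 4, 155, 156, 155, 24, 13, 18, 5, 628, 626, 4]
0.35 [5, 6, 13, 43, 156, 157, 155, 21, 109, 108, 46, 25, 27, 28]
0.40 [6, 38, 35, 15, 149, 150, 150, 20, 108, 109, 108, 917, 28, 28]
0.45 [7, 39, 39, 14, 132, 135, 134, 23, 17, 46, 4, 5, 27, 25]
0.50 [7, 38, 38, 13, 7, 7, 15, 68, 67, 16, 3, 4, 4, 5]
0.55 [5, 38, 36, 7, 9, 7, 15, 67, 68, 20, 35, 35, 35, 4]
0.60 [5, 93, 96, 4, 8, 3, 48, 69, 67, 41, 34, 36, 34, 4]
0.65 [5, 95, 94, 93, 12, 12, 51, 53, 51, 42, 35, 35, 34, 136]
0.70 [3, 95, 96, 7, 14, 13, 15, 33, 20, 4, 34, 34, 192, 192]
0.75 [9, 30, 31, 32, 31, 15, 11, 18, 16, 18, 17, 15, 192, 192]
0.80 [8, 32, 31, 31, 31, 18, 18, 17, 44, 44, 47, 42, 192, 193]
[ 0.07183373 -0.00066669 -0.1414404 ] [[ 1.37487730e-03 -9.58875333e-01 -2.83824250e-01]
 [ 9.99998876e-01  1.48789434e-03 -1.82611003e-04]
 [ 5.97401682e-04 -2.83823680e-01  9.58876302e-01]]
[430.3  29.3 -19.1] -54.35000000000001
```

```bash
python3 -m inch '85 30 2 -19 -5; 85 85 5 -19 -15; 85 140 9 -19 -25; 85 195 13 -19 -34; 85 250 17 -19 -43; 85 305 21 -19 -50; 85 360 25 -19 -54.4; 85 410 28 -19 -54.4; 85 430 29 -19 -54.4; 85 430 29 -19 -54.4'
python3 - <<'E'
from h import *
grab('wrist','w1');o=env.observe();print(o['position'],o['tool_rot'],o['ft_force'],o['q'])
E
```

```text
time_s: 1.4
position: [0.5506, -0.4663, 0.2491]
tool_rot: [[0.382, 0.924, -0.001], [0.924, -0.382, 0.001], [0.001, -0.001, -1.0]]
ft_force: [-0.1, 0.2, -0.0]
grip_width: 0.0847
[ 0.54954324 -0.46682938  0.2495879 ] [[ 3.82966413e-01  9.23761817e-01 -9.11836841e-04]
 [ 9.23762229e-01 -3.82965925e-01  6.67230810e-04]
 [ 2.67159907e-04 -1.09784742e-03 -9.99999362e-01]] [-1.01189803  0.18657279 -0.56187015] [-4.97203911e+01  4.03229772e+01  3.84142592e+01 -1.54418006e-02
  1.01325705e+02 -2.72058723e+01]
```

View pics/w1.png

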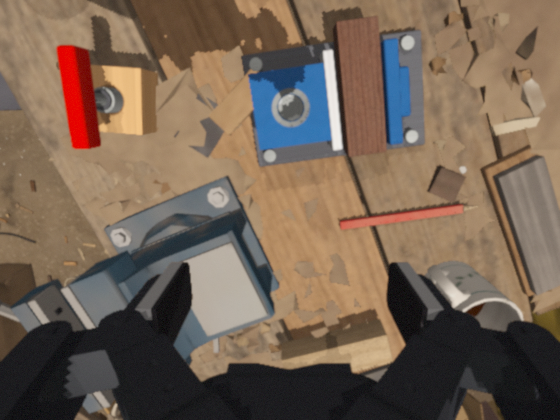

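```bash
python3 - <<'E'
import cv2
a=cv2.imread('pics/w1.png')[80:132,265:317]; cv2.imwrite('pics/w1z.png',cv2.resize(a,None,fx=11,fy=11,interpolation=cv2.INTER_CUBIC))
E
```

```text
(no output)
```

View pics/w1z.png

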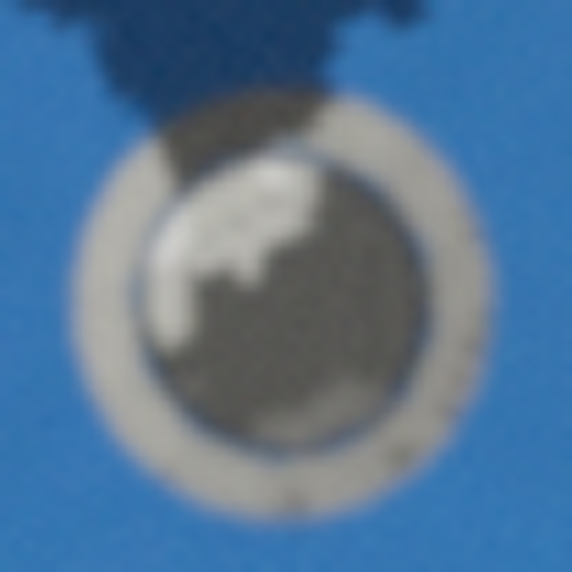

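```bash
python3 -m inch '85 0 0 30 0; 85 0 0 60 0; 85 0 0 73 0; 85 0 0 73 0'
python3 - <<'E'
from h import *
np.set_printoptions(precision=4,suppress=True)
for n in ['w1','w2']:
    d=grab('wrist','w2') if n=='w2' else load(n)
    if n=='w2': print(env.observe()['position'])
    P=cloud(d);hsv=cv2.cvtColor(d['color'],cv2.COLOR_BGR2HSV)
    h,s=hsv[...,0].astype(int),hsv[...,1]
    m=((h>100)&(h<125)&(s>110)&(P[...,2]>.05)).astype(np.uint8)
    cs,hi=cv2.findContours(m,cv2.RETR_CCOMP,cv2.CHAIN_APPROX_NONE)
    for c,q in zip(cs,hi[0]):
        if q[3]>=0 and len(c)>40:
            e=cv2.fitEllipse(c); print(n,e,onplane(d,*e[0],.065))
    red=((h<6)|(h>174))&(s>170)&(P[...,2]>.1)&(P[...,2]<.115)&(P[...,0]<.5)
    if red.sum()>50: print('red',P[red].mean(0),cv2.minAreaRect((P[red][:,:2]*1000).astype(np.float32)))
u,v=map(int,proj(d,[.578,-.4006,.05])); print(u,v)
a=d['color'][v-35:v+35,u-35:u+35]
g=cv2.createCLAHE(4,(2,2)).apply(cv2.cvtColor(a,cv2.COLOR_BGR2GRAY))
a=cv2.resize(np.hstack([a,cv2.cvtColor(g,cv2.COLOR_GRAY2BGR)]),None,fx=5.7,fy=5.7,interpolation=cv2.INTER_CUBIC); cv2.imwrite('pics/w2z.png',a)
np.set_printoptions(linewidth=250)
r=P[v-24:v+24:2,u-24:u+24:2,2]*1000;print(r.astype(int))
E
```

```text
time_s: 1.95
position: [0.5489, -0.4673, 0.1773]
tool_rot: [[0.384, 0.923, -0.001], [0.923, -0.384, 0.001], [0.0, -0.001, -1.0]]
ft_force: [-0.2, 0.7, -0.1]
grip_width: 0.085
w1 ((290.1905822753906, 107.12217712402344), (40.03995895385742, 40.90930938720703), 15.074118614196777) [ 0.5783 -0.3996  0.065 ]
red [ 0.4171 -0.3229  0.1051] ((415.26171875, -323.40338134765625), (82.28492736816406, 17.104049682617188), 67.5944595336914)
[ 0.5493 -0.4674  0.1784]
w2 ((292.23101806640625, 104.8781509399414), (50.648284912109375, 52.24443054199219), 1.2426546812057495) [ 0.5786 -0.3997  0.065 ]
red [ 0.4161 -0.3305  0.1047] ((415.79998779296875, -324.1373291015625), (82.2047348022461, 17.046157836914062), 65.99724578857422)
291 106
[[ 64  64  64  63  64  64  63  64  62  62  61  61  62  61  64  62  63  63  65  64  63  64  64  63]
 [ 63  64  64  63  62  63  64  64  61  61  61  61  60  60  61  61  62  62  63  63  63  64  63  63]
 [ 63  63  62  63  63  63  62  61  61  59  60  58  60  59  58  60  60  61  60  61  63  64  62  64]
 [ 64  64  63  63  63  63  60  60  59  58  60  48  50  49  52  59  59  5
[... 1307 characters left out ...]
2  63]
 [ 64  64  63  61  61  59  54  38  25  24  25  25  25  25  28  38  39  39  38  53  58  59  61  64]
 [ 63  63  64  63  60  61  61  50  24  23  24  38  37  39  38  40  38  42  60  59  61  60  62  63]
 [ 64  62  63  64  62  61  59  59  58  44  24  38  38  37  37  40  53  58  61  60  62  61  62  62]
 [ 63  63  63  63  63  62  61  60  59  60  59  58  57  58  59  59  59  59  61  63  63  64  63  63]
 [ 64  63  63  64  65  63  63  62  60  62  60  60  58  58  59  61  61  61  62  63  65  63  63  63]
 [ 64  63  63  63  63  63  63  62  62  62  61  60  61  61  60  61  61  62  61  64  64  64  64  64]
 [ 63  64  63  65  64  63  64  65  63  63  63  62  62  62  63  62  63  62  64  64  63  63  64  62]]
```

View pics/w2z.png

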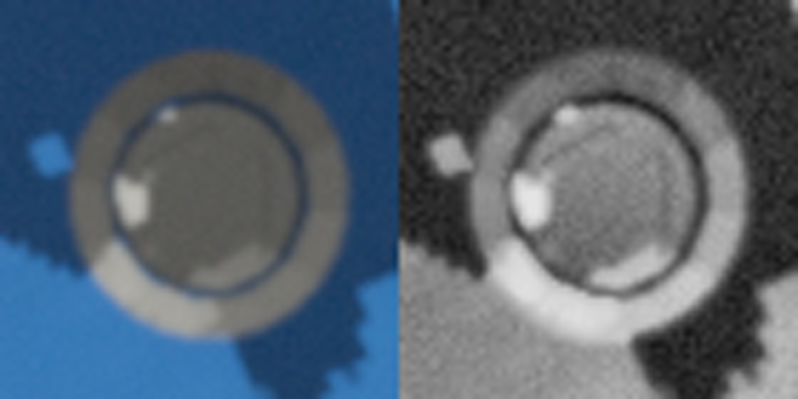

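The range picture resolves the socket: the deep keyways open upper right and lower left in the well. I'll fit their line.

```bash
python3 - <<'E'
from h import *
np.set_printoptions(precision=4,suppress=True)
d=load('w2');P=cloud(d);c=np.array([.5784,-.4]);
Z=P[...,2]
m=(Z<.031)&(Z>.015)&(np.hypot(P[...,0]-c[0],P[...,1]-c[1])<.014)
Q=P[m][:,:2]; cc=Q.mean(0);print('socket centroid',cc,m.sum())
fa=(Z>.036)&(Z<.043)&(np.hypot(P[...,0]-c[0],P[...,1]-c[1])<.014)
print('well floor all',P[m|fa][:,:2].mean(0), cv2.minEnclosingCircle((P[m|fa][:,:2]*1000).astype(np.float32)))
for c0 in (cc,):
    v=Q-c0; r=np.hypot(*v.T); k=r>.0098; a=np.arctan2(v[k,1],v[k,0])
    print(k.sum(),'keyway angle',np.degrees(np.angle(np.exp(2j*a).mean()))/2, np.degrees(a).round()[np.argsort(a)])
d=load('w1')
E
```

```text
socket centroid [ 0.5783 -0.3996] 469
well floor all [ 0.5785 -0.3996] ((578.3319091796875, -399.56658935546875), 13.211935043334961)
70 keyway angle 37.91767812229605 [-174. -170. -157. -157. -155. -155. -154. -152. -151. -151. -150. -149.
 -148. -147. -146. -144. -144. -142. -142. -140. -140. -138. -138. -136.
 -135. -134. -133. -132. -131. -130. -129. -128. -127. -125.   23.   23.
   24.   26.   26.   27.   29.   29.   30.   31.   32.   33.   34.   34.
   35.   36.   37.   38.   39.   40.   40.   42.   42.   44.   46.   46.
   47.   48.   49.   50.   51.   52.   53.   55.   56.   70.]
```

```bash
cat >> h.py <<'E'
def go(p,yaw=None):
    o=env.observe();T=o['tool_rot'];y=np.degrees(np.arctan2(T[1,0],T[0,0]))
    print('yaw',round(y,2),'pos',o['position'].round(4),'d',(T.T@(np.array(p)-o['position'])*1000).round(1),'turn',None if yaw is None else round(y-yaw,2))
E
python3 -c "
from h import *
go([.415,-.3238,.077],67.3);print(env.observe()['q'])"
```

```text
yaw 67.41 pos [ 0.5493 -0.4674  0.1784] d [  81.1 -179.3  101.2] turn 0.11
[-4.97711766e+01  4.18225579e+01  4.67874204e+01  6.37347624e-05
  9.13213337e+01 -2.71853231e+01]
```

```bash
python3 -m inch '85 5 -15 -25 0; 85 25 -60 -25 0; 85 48 -110 -25 0; 85 70 -155 -25 0; 85 81 -179 -15 0; 85 81 -179 15 0; 85 81 -179 45 0; 85 81 -179 60 0; 85 81 -179 60 0'
python3 - <<'E'
from h import *
np.set_printoptions(precision=4,suppress=True)
go([.415,-.3238,.077],67.3)
d=grab('wrist','w3');t=grab('top','t3')
E
```

```text
time_s: 3.12
position: [0.4155, -0.3238, 0.1178]
tool_rot: [[0.384, 0.923, 0.0], [0.923, -0.384, -0.0], [-0.0, 0.0, -1.0]]
ft_force: [0.1, -0.7, -0.1]
grip_width: 0.0849
yaw 67.44 pos [ 0.4155 -0.3238  0.1178] d [-0.1 -0.5 40.8] turn 0.14
```

View pics/w3.png

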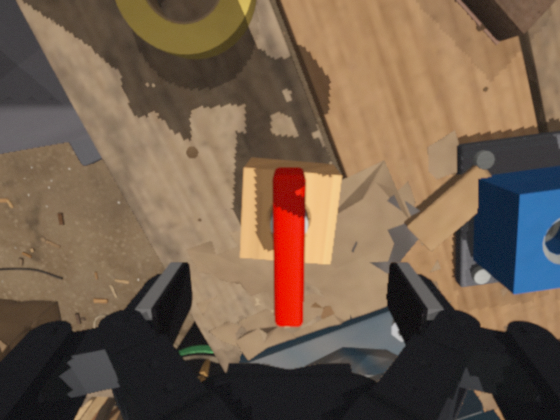

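The bar is centred between the fingers at x≈289 px and parallel to them, so I'll descend and grip.

```bash
python3 -m inch '85 0 0 20 0; 85 0 0 36 0; 85 0 0 41 0; 85 0 0 41 0; 30 0 0 41 0; 30 0 0 41 0; 10 0 0 41 0; 10 0 0 41 0; 10 0 0 41 0; 10 0 0 41 0' 50
python3 -c "
from h import *
go([.415,-.3238,.077],67.3);o=env.observe();print(o['ft_force'],o['wrist_torque'],o['grip_width'])"
```

```text
time_s: 4.47
position: [0.4155, -0.3235, 0.0766]
tool_rot: [[0.383, 0.924, 0.0], [0.924, -0.383, -0.0], [-0.0, 0.0, -1.0]]
ft_force: [-0.9, 0.6, 4.7]
grip_width: 0.0154
yaw 67.45 pos [ 0.4155 -0.3235  0.0766] d [-0.4 -0.3 -0.4] turn 0.15
[-0.93588423  0.58976994  4.73338198] [0.11109836 0.06898616 0.03566211] 0.015374950573562
```

```bash
python3 -m inch '10 0 0 -8 0; 10 0 0 -25 0; 10 0 0 -50 0; 10 0 0 -75 0; 10 0 0 -90 0; 10 0 0 -90 0; 10 0 0 -90 0' 60
python3 -c "
from h import *
np.set_printoptions(precision=4,suppress=True)
go([.5784,-.4,.16],46);o=env.observe();print(o['ft_force'],o['wrist_torque'],o['grip_width'],o['q'])
grab('scene','s4');d=grab('wrist','w4');grab('top','t4')
for n in ['top','scene']:
    d=load(n[0]+'4');P=cloud(d);hsv=cv2.cvtColor(d['color'],cv2.COLOR_BGR2HSV);h,s=hsv[...,0].astype(int),hsv[...,1]
    red=((h<6)|(h>174))&(s>170)&(P[...,2]>.14)&(P[...,2]<.22)&(P[...,0]<.5)
    print(n,red.sum(),P[red].mean(0),np.percentile(P[red],[2,98],axis=0))
"
python3 - <<'E'
import cv2
a=cv2.imread('pics/s4.png')[130:330,140:400]; cv2.imwrite('pics/s4z.png',cv2.resize(a,None,fx=3,fy=3))
E
```

```text
time_s: 5.35
position: [0.4151, -0.3232, 0.1656]
tool_rot: [[0.383, 0.924, -0.001], [0.924, -0.383, 0.001], [0.001, -0.001, -1.0]]
ft_force: [0.2, 0.0, -2.7]
grip_width: 0.015
yaw 67.45 pos [ 0.4151 -0.3232  0.1656] d [ -8.4 180.3   5.4] turn 21.45
[ 0.2366  0.0034 -2.6908] [ 0.0104 -0.011  -0.0066] 0.01498021406730361 [-50.8059  22.8325  84.347    0.0006  72.901  -28.2556]<string>:9: RuntimeWarning: Mean of empty slice.
  ret = um.true_divide(
Traceback (most recent call last):
IndexError: index -1 is out of bounds for axis 0 with size 0
```

View pics/s4z.png

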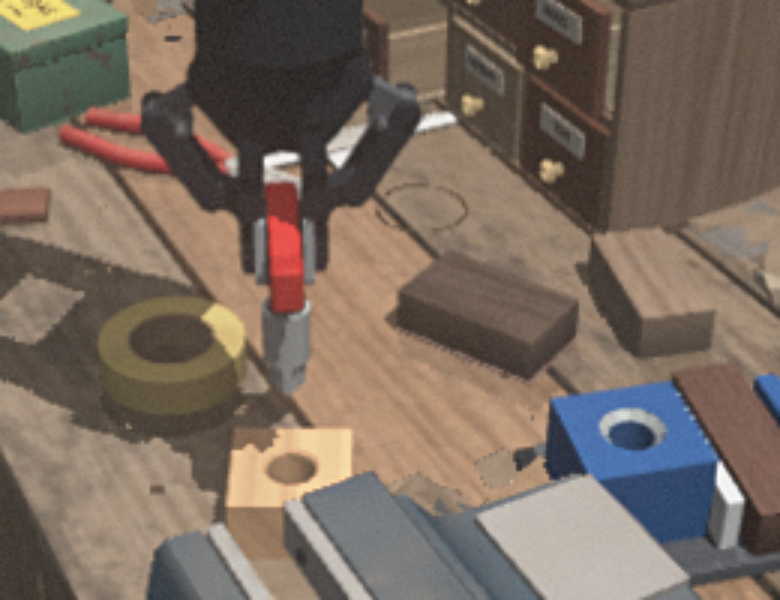

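View pics/w4.png

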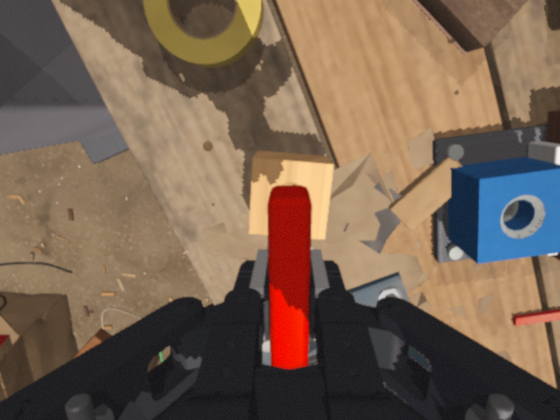

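```bash
python3 - <<'E'
from h import *
np.set_printoptions(precision=4,suppress=True)
d=load('s4');P=cloud(d);Z=P[...,2]
m=(np.hypot(P[...,0]-.415,P[...,1]+.323)<.03)&(Z>.07)&(Z<.15)&(d['range_z']>0)
c=cam(d)
f=np.array([.415,-.323,.12])-c; f[2]=0;f/=np.linalg.norm(f); l=np.array([-f[1],f[0],0])
Q=P[m]
for z in np.arange(.09,.150,.004):
    k=abs(Q[:,2]-z)<.003
    if k.sum()<6: continue
    q=Q[k]-[.4151,-.3232,0]; a=q@l; b=q@f
    print('%.3f'%z,k.sum(),'lateral lo/hi',(np.percentile(a,[3,97])*1000).round(1),'mid %.1f'%(500*np.sum(np.percentile(a,[3,97]))),'front %.1f'%(np.percentile(b,15)*1000))
print(f,l)
# red bar ends in top + wrist
for n in ['t4','w4','s4']:
    d=load(n);P=cloud(d);hsv=cv2.cvtColor(d['color'],cv2.COLOR_BGR2HSV);h,s=hsv[...,0].astype(int),hsv[...,1]
    red=((h<6)|(h>174))&(s>170)&(P[...,2]>.15)&(P[...,2]<.22)&(P[...,0]<.5)
    if red.sum()<10: print(n,red.sum());continue
    q=P[red]-[.4151,-.3232,0]; tx=np.array([.383,.924,0]); ty=np.array([.924,-.383,0]); a=q@tx; print(n,red.sum(),'along',np.percentile(a,[1,99])*1000,'across',np.percentile(q@ty,[2,50,98])*1000,'z',np.percentile(q[:,2],[5,95]), 'slope z/x',np.polyfit(a[q[:,2]>np.percentile(q[:,2],60)],q[q[:,2]>np.percentile(q[:,2],60)][:,2],1))
E
```

```text
0.102 22 lateral lo/hi [-7.8  9. ] mid 0.6 front -11.2
0.106 34 lateral lo/hi [-7.8 10.4] mid 1.3 front -12.2
0.110 41 lateral lo/hi [-7.9 10.4] mid 1.2 front -11.8
0.114 29 lateral lo/hi [-6.6 10.3] mid 1.8 front -13.2
0.118 32 lateral lo/hi [-9.5 11.8] mid 1.1 front -12.7
0.122 48 lateral lo/hi [-9.4 12.4] mid 1.5 front -12.6
0.126 51 lateral lo/hi [-9.5 12.8] mid 1.7 front -11.7
0.130 47 lateral lo/hi [-9.6 12.8] mid 1.6 front -12.6
0.134 50 lateral lo/hi [-9.6 12.6] mid 1.5 front -11.8
0.138 50 lateral lo/hi [-9.7 11.8] mid 1.0 front -12.2
0.142 54 lateral lo/hi [-9.8 12.4] mid 1.3 front -12.2
0.146 80 lateral lo/hi [-9.9 12.2] mid 1.1 front -11.5
[0.4064 0.9137 0.    ] [-0.9137  0.4064  0.    ]
t4 0
w4 7158 along [-28.8237  42.2371] across [-7.9775 -0.7248  6.6304] z [0.1913 0.1956] slope z/x [-0.0002  0.1952]
s4 139 along [-42.499    5.2694] across [-7.3456 -1.0809  5.9497] z [0.1933 0.1971] slope z/x [-0.0042  0.1965]
```

```bash
python3 -m inch '10 -1 25 0 3; 10 -3 65 0 8; 10 -5 110 0 13; 10 -7 150 0 18; 10 -8.5 175 0 21.5; 10 -8.5 180.8 0 21.5; 10 -8.5 180.8 0 21.5; 10 -8.5 180.8 0 21.5'
python3 -c "
from h import *
np.set_printoptions(precision=4,suppress=True)
go([.5788,-.4003,.13],46);o=env.observe();print(o['ft_force'],o['wrist_torque'],o['grip_width'],o['q'])
grab('wrist','w5');grab('scene','s5')
import cv2
a=cv2.imread('pics/s5.png')[150:320,270:460]; cv2.imwrite('pics/s5z.png',cv2.resize(a,None,fx=3.3,fy=3.3))
"
```

```text
time_s: 6.5
position: [0.5784, -0.4004, 0.1665]
tool_rot: [[0.695, 0.719, -0.0], [0.719, -0.695, 0.0], [-0.0, -0.0, -1.0]]
ft_force: [0.3, -0.5, -0.7]
grip_width: 0.0152
yaw 45.97 pos [ 0.5784 -0.4004  0.1665] d [ 0.3  0.2 36.5] turn -0.03
[ 0.3023 -0.4633 -0.7357] [-0.      0.0547  0.0158] 0.015189611202406412 [-44.3044  40.2432  51.8972  -0.0045  87.8803  -0.2766]
```

View pics/s5z.png

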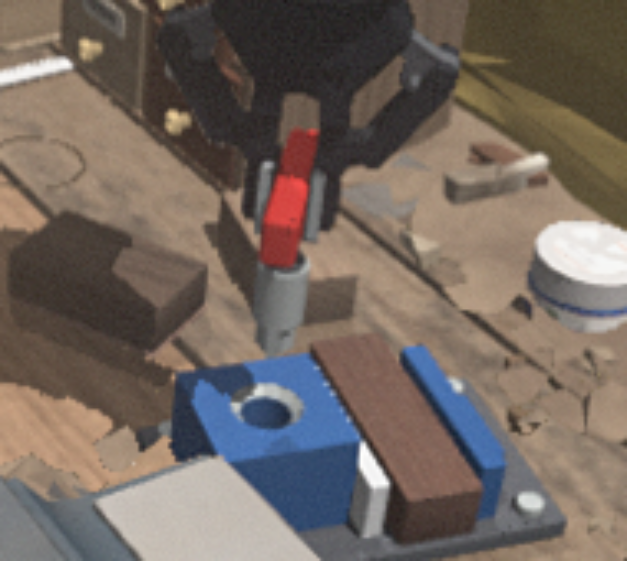

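View pics/w5.png

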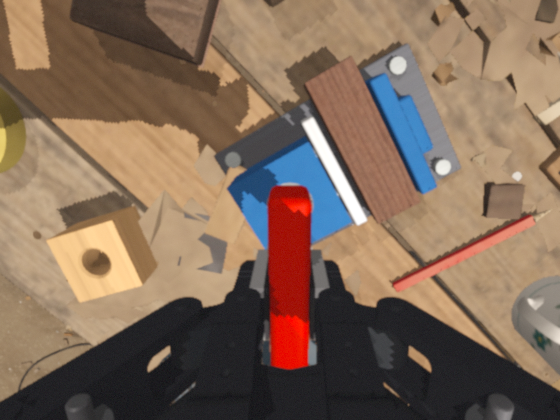

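```bash
python3 -m inch '10 0 0 15 0; 10 0 0 28 0; 10 0 0 34 0; 10 0 0 38 0; 10 0 0 41 0; 10 0 0 43 0; 10 0 0 43 0'
python3 -c "
from h import *
np.set_printoptions(precision=4,suppress=True)
go([.5788,-.4003,.104],46);o=env.observe();print(o['ft_force'],o['wrist_torque'],o['grip_width'])"
```

```text
time_s: 7.48
position: [0.5791, -0.4007, 0.1234]
tool_rot: [[0.695, 0.719, 0.0], [0.719, -0.695, -0.0], [-0.0, 0.0, -1.0]]
ft_force: [-0.2, -0.3, -1.4]
grip_width: 0.0153
yaw 45.95 pos [ 0.5791 -0.4007  0.1234] d [ 0.  -0.5 19.4] turn -0.05
[-0.2415 -0.2924 -1.3766] [-0.025   0.0628  0.0203] 0.015309702739674346
```

```bash
python3 -m inch '10 0 0 3 0; 10 0 0 6 0; 10 0 0 9 0; 10 0 0 12 0; 10 0 0 15 0; 10 0 0 15 0'
python3 -c "
from h import *
np.set_printoptions(precision=4,suppress=True)
go([.5788,-.4003,.104],46);o=env.observe();print(o['ft_force'],o['wrist_torque'],o['grip_width'])"
```

```text
time_s: 8.22
position: [0.579, -0.4006, 0.108]
tool_rot: [[0.695, 0.719, -0.0], [0.719, -0.695, 0.0], [-0.0, -0.001, -1.0]]
ft_force: [-0.2, -0.0, -2.1]
grip_width: 0.015
yaw 45.95 pos [ 0.579  -0.4006  0.108 ] d [ 0.1 -0.3  4. ] turn -0.05
[-0.1749 -0.0149 -2.1215] [ 0.0089 -0.0124 -0.0231] 0.015011882058531694
```

Clean entry with no side force. I'll feel for the cam face in small steps.

```bash
python3 -m inch '10 0 0 1.5 0; 10 0 0 3 0; 10 0 0 3.5 0; 10 0 0 3.5 0'; python3 -m inch '10 0 0 0.6 0; 10 0 0 0.6 0; 10 0 0 0.6 0'; python3 -m inch '10 0 0 0.7 0; 10 0 0 0.7 0; 10 0 0 0.7 0'
```

```text
time_s: 8.72
position: [0.5791, -0.4006, 0.1048]
tool_rot: [[0.695, 0.719, -0.0], [0.719, -0.695, 0.0], [-0.0, -0.0, -1.0]]
ft_force: [-0.3, -0.3, -2.3]
grip_width: 0.0153
time_s: 9.1
position: [0.5791, -0.4007, 0.1042]
tool_rot: [[0.695, 0.719, 0.0], [0.719, -0.695, -0.0], [-0.0, 0.0, -1.0]]
ft_force: [-0.1, -0.7, -3.0]
grip_width: 0.0152
time_s: 9.48
position: [0.5791, -0.4007, 0.1036]
tool_rot: [[0.695, 0.719, 0.0], [0.719, -0.695, -0.0], [0.0, 0.0, -1.0]]
ft_force: [0.5, -0.5, -1.0]
grip_width: 0.0155
```

```bash
python3 -m inch '10 0 0 0.7 0; 10 0 0 0.7 0; 10 0 0 0.7 0'; python3 -m inch '10 0 0 0.6 0; 10 0 0 0.6 0; 10 0 0 0.6 0'
```

```text
time_s: 9.85
position: [0.5792, -0.4007, 0.1031]
tool_rot: [[0.695, 0.719, 0.0], [0.719, -0.695, -0.0], [-0.0, 0.001, -1.0]]
ft_force: [1.4, -0.2, 0.4]
grip_width: 0.0153
time_s: 10.22
position: [0.5792, -0.4007, 0.1024]
tool_rot: [[0.695, 0.719, 0.0], [0.719, -0.695, -0.0], [0.0, 0.0, -1.0]]
ft_force: [0.8, 0.7, 3.0]
grip_width: 0.0149
```

Contact with the sprung face shows a light net force of about 5 N, at the expected height. Next I turn clockwise under this pressure.

```bash
python3 -m inch '10 0 0 0.5 1; 10 0 0 0.5 2; 10 0 0 0.5 3; 10 0 0 0.5 4; 10 0 0 0.5 4'; python3 -m inch '10 0 0 0 1; 10 0 0 0 2; 10 0 0 0 3; 10 0 0 0 4; 10 0 0 0 4'
```

```text
time_s: 10.85
position: [0.5789, -0.4005, 0.1013]
tool_rot: [[0.744, 0.668, -0.001], [0.668, -0.744, 0.001], [-0.0, -0.001, -1.0]]
ft_force: [0.2, 0.3, -1.0]
grip_width: 0.015
time_s: 11.48
position: [0.5791, -0.4007, 0.1017]
tool_rot: [[0.789, 0.615, -0.0], [0.615, -0.789, -0.0], [-0.0, -0.0, -1.0]]
ft_force: [-1.0, 0.2, -2.1]
grip_width: 0.0149
```

The reaction vanished, so the socket has sprung up round the bit. I'll follow it down carefully.

```bash
python3 -m inch '10 0 0 1 0; 10 0 0 2 0; 10 0 0 3 0; 10 0 0 3 0';  python3 -m inch '10 0 0 1 0; 10 0 0 2 0; 10 0 0 3 0; 10 0 0 3 0'
```

```text
time_s: 11.98
position: [0.5791, -0.4006, 0.0986]
tool_rot: [[0.789, 0.615, -0.0], [0.615, -0.789, 0.0], [-0.0, -0.0, -1.0]]
ft_force: [0.0, 0.1, -1.8]
grip_width: 0.0148
time_s: 12.48
position: [0.5791, -0.4006, 0.0956]
tool_rot: [[0.789, 0.615, -0.0], [0.615, -0.789, 0.0], [-0.0, -0.0, -1.0]]
ft_force: [-0.1, -0.3, -1.6]
grip_width: 0.0151
```

```bash
python3 -m inch '10 0 0 1 0; 10 0 0 2 0; 10 0 0 3 0; 10 0 0 4 0; 10 0 0 4.5 0; 10 0 0 4.5 0';  python3 -m inch '10 0 0 0.7 0; 10 0 0 0.7 0; 10 0 0 0.7 0';python3 -m inch '10 0 0 0.7 0; 10 0 0 0.7 0; 10 0 0 0.7 0'; python3 -m inch '10 0 0 0.6 0; 10 0 0 0.6 0; 10 0 0 0.6 0'
```

```text
time_s: 13.22
position: [0.5791, -0.4006, 0.0912]
tool_rot: [[0.789, 0.615, -0.0], [0.615, -0.789, 0.0], [-0.0, -0.0, -1.0]]
ft_force: [0.9, 0.9, -2.4]
grip_width: 0.015
time_s: 13.6
position: [0.5791, -0.4007, 0.0905]
tool_rot: [[0.789, 0.615, 0.0], [0.615, -0.789, -0.0], [0.0, 0.0, -1.0]]
ft_force: [-0.2, 1.0, -2.3]
grip_width: 0.0152
time_s: 13.98
position: [0.5791, -0.4006, 0.0898]
tool_rot: [[0.789, 0.615, -0.0], [0.615, -0.789, 0.0], [-0.0, -0.0, -1.0]]
ft_force: [-0.3, -0.4, -2.2]
grip_width: 0.015
time_s: 14.35
position: [0.5792, -0.4007, 0.0895]
tool_rot: [[0.788, 0.615, 0.0], [0.615, -0.788, -0.0], [0.0, 0.0, -1.0]]
ft_force: [-0.9, 0.8, 0.6]
grip_width: 0.0151
```

The bit bottoms at TCP z≈0.0893, 14 mm below the face contact, so it is fully home. Now the clockwise turn, watching the torque.

```bash
cat > st.py <<'E'
from h import *
o=env.observe();T=o['tool_rot'];print('yaw %.2f'%np.degrees(np.arctan2(T[1,0],T[0,0])),'pos',o['position'].round(4),'F',o['ft_force'].round(1),'M',o['wrist_torque'].round(3),'w',round(o['grip_width'],4))
E
python3 st.py; python3 -m inch '10 0 0 0.3 2; 10 0 0 0.3 5; 10 0 0 0.3 8; 10 0 0 0.3 11; 10 0 0 0.3 14; 10 0 0 0.3 17; 10 0 0 0.3 20; 10 0 0 0.3 20'>/dev/null; python3 st.py;  python3 -m inch '10 0 0 0 3; 10 0 0 0 6; 10 0 0 0 9; 10 0 0 0 12; 10 0 0 0 15; 10 0 0 0 18; 10 0 0 0 20; 10 0 0 0 20'>/dev/null; python3 st.py
```

```text
yaw 37.96 pos [ 0.5792 -0.4007  0.0895] F [-0.9  0.8  0.6] M [0.074 0.145 0.049] w 0.0151
yaw 17.93 pos [ 0.5791 -0.4005  0.089 ] F [-0.4  1.4  2. ] M [0.222 0.12  0.081] w 0.0153
yaw -2.02 pos [ 0.5791 -0.4006  0.089 ] F [-0.4  0.9  2.1] M [0.24  0.065 0.083] w 0.0153
```

```bash
python3 -m inch '10 0 0 0 3; 10 0 0 0 6; 10 0 0 0 9; 10 0 0 0 11; 10 0 0 0 11'>/dev/null; python3 st.py;  python3 -m inch '10 0 0 0 1.5; 10 0 0 0 3; 10 0 0 0 3'>/dev/null; python3 st.py; python3 -m inch '10 0 0 0 1; 10 0 0 0 2; 10 0 0 0 2'>/dev/null; python3 st.py; python3 -m inch '10 0 0 0 1; 10 0 0 0 2; 10 0 0 0 2'>/dev/null; python3 st.py
```

```text
yaw -13.01 pos [ 0.5791 -0.4006  0.0889] F [-0.7  0.7  2.1] M [0.327 0.105 0.094] w 0.0151
yaw -16.07 pos [ 0.5791 -0.4006  0.0889] F [-0.8  0.8  2.2] M [0.302 0.062 0.021] w 0.0153
yaw -18.06 pos [ 0.5791 -0.4006  0.0889] F [1.1 1.1 3.1] M [0.337 0.07  0.087] w 0.0151
yaw -20.07 pos [ 0.5791 -0.4006  0.0889] F [-0.4  2.   1.8] M [0.357 0.022 0.047] w 0.0156
```

```bash
for i in 1 ; do python3 -m inch '10 0 0 0 1; 10 0 0 0 2; 10 0 0 0 2'>/dev/null; python3 st.py; python3 -m inch '10 0 0 0 1; 10 0 0 0 2; 10 0 0 0 2'>/dev/null; python3 st.py; python3 -m inch '10 0 0 0 1; 10 0 0 0 2; 10 0 0 0 2'>/dev/null; python3 st.py; done
```

```text
yaw -22.07 pos [ 0.5791 -0.4006  0.0889] F [0.  1.  1.9] M [0.38  0.049 0.045] w 0.0156
yaw -24.06 pos [ 0.5791 -0.4006  0.0889] F [-0.2  1.1  2.6] M [0.4   0.026 0.19 ] w 0.0152
yaw -26.05 pos [ 0.5791 -0.4007  0.0889] F [-0.9  1.   2.1] M [0.316 0.061 0.471] w 0.0153
```

```bash
python3 -m inch '10 0 0 0 1; 10 0 0 0 2; 10 0 0 0 2; 10 0 0 0 2'>/dev/null; python3 st.py; python3 -m inch '10 0 0 0 1; 10 0 0 0 1.5; 10 0 0 0 1.5; 10 0 0 0 1.5'>/dev/null; python3 st.py; python3 - <<'E'
from h import *
grab('top','t6');grab('scene','s6');grab('wrist','w6')
a=cv2.imread('pics/s6.png')[150:320,270:460]; cv2.imwrite('pics/s6z.png',cv2.resize(a,None,fx=3.3,fy=3.3))
E
```

```text
yaw -28.04 pos [ 0.5791 -0.4007  0.089 ] F [-0.6  2.1  2.2] M [0.303 0.021 0.739] w 0.0153
yaw -29.54 pos [ 0.5791 -0.4007  0.0889] F [0.3 0.8 2.2] M [0.197 0.121 0.964] w 0.0149
```

View pics/s6z.png

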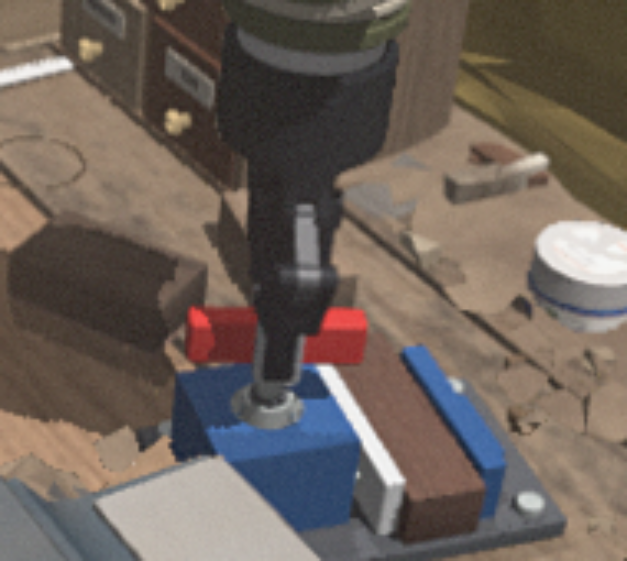

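View pics/w6.png

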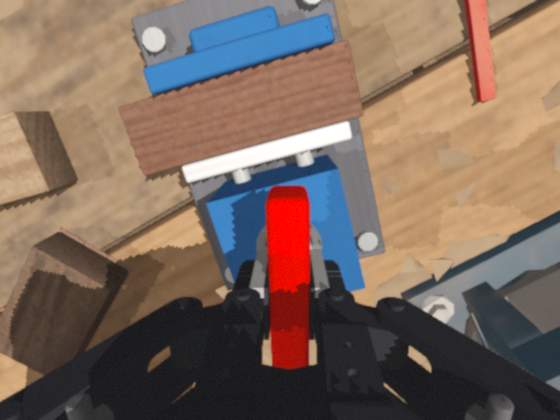

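```bash
python3 -m inch '10 0 0 0 -2; 10 0 0 0 -4; 10 0 0 0 -4.5; 10 0 0 0 -4.5'>/dev/null; python3 st.py
python3 - <<'E'
from h import *
c=np.array([.5788,-.4005]);nd=np.array([.968,-.252]);xd=np.array([.252,.968])
for n in ['top0','t6','w1','w6','w2']:
    d=load(n);P=cloud(d);hsv=cv2.cvtColor(d['color'],cv2.COLOR_BGR2HSV);s,v=hsv[...,1],hsv[...,2]
    q=P[...,:2]-c; a=q@nd*1000; b=q@xd*1000
    m=(s<60)&(v>150)&(P[...,2]>.03)&(P[...,2]<.07)&(a>25)&(a<70)&(abs(b)<40)
    w=(s>60)&(hsv[...,0]<25)&(P[...,2]>.03)&(P[...,2]<.06)&(a>25)&(a<110)&(abs(b)<30)
    print(n,'white jaw',m.sum(),np.percentile(a[m],[5,50,95]) if m.sum() else '', 'wood',np.percentile(a[w],[3,97]) if w.sum() else '')
E
```

```text
yaw -25.06 pos [ 0.5791 -0.4006  0.0889] F [-1.1  0.9  1.6] M [ 0.304 -0.021  0.352] w 0.0151
top0 white jaw 125 [35.09912977 43.20989726 46.52951103] wood [53.82450173 92.32545478]
t6 white jaw 0  wood [63.36372804 74.1676557 ]
w1 white jaw 852 [36.75794346 41.18255815 45.66924084] wood [52.7002938  91.40696791]
w6 white jaw 3034 [38.09087084 49.25654661 54.31660748] wood [55.96946615 93.01207985]
w2 white jaw 1266 [37.42625984 41.53191537 45.75990206] wood [52.71062737 91.60476347]
```

The jaw advanced about 8.5 mm (8 mm expected for 1 rad) and has pushed the wood along, and the torque rose steeply at the stop. Releasing.

```bash
python3 -m inch '18 0 0 0 0; 22 0 0 0 0; 28 0 0 0 0; 36 0 0 0 0; 45 0 0 0 0; 45 0 0 0 0; 45 0 0 0 0; 45 0 0 0 0; 45 0 0 0 0'; python3 st.py; python3 -m inch '45 0 0 -5 0; 45 0 0 -15 0; 45 0 0 -35 0; 45 0 0 -60 0; 45 0 0 -90 0; 45 0 0 -120 0; 45 0 0 -140 0; 45 0 0 -140 0';python3 st.py; python3 - <<'E'
from h import *
np.set_printoptions(precision=4,suppress=True)
for n in ['top','scene','wrist']:
    d=grab(n,n[0]+'7');P=cloud(d);hsv=cv2.cvtColor(d['color'],cv2.COLOR_BGR2HSV);h,s=hsv[...,0].astype(int),hsv[...,1]
    red=((h<6)|(h>174))&(s>170)&(P[...,2]>.08)&(P[...,2]<.14)&(np.hypot(P[...,0]-.579,P[...,1]+.4)<.06)
    if red.sum()>20:
        Q=P[red]; top=Q[Q[:,2]>Q[:,2].max()-.006] ; print(n,red.sum(),'ctr',Q.mean(0),'z98',np.percentile(Q[:,2],[50,95,98]),cv2.minAreaRect((Q[:,:2]*1000).astype(np.float32)))
E
```

```text
time_s: 22.0
position: [0.5791, -0.4007, 0.0889]
tool_rot: [[0.906, -0.423, 0.0], [-0.423, -0.906, -0.0], [0.0, 0.0, -1.0]]
ft_force: [-0.7, -0.9, -0.4]
grip_width: 0.0448
yaw -25.05 pos [ 0.5791 -0.4007  0.0889] F [-0.7 -0.9 -0.4] M [-0.003 -0.005 -0.03 ] w 0.0448
time_s: 23.0
position: [0.5795, -0.4009, 0.2313]
tool_rot: [[0.906, -0.423, 0.003], [-0.423, -0.906, -0.003], [0.004, 0.001, -1.0]]
ft_force: [0.5, 0.6, -0.6]
grip_width: 0.045
yaw -25.05 pos [ 0.5795 -0.4009  0.2313] F [ 0.5  0.6 -0.6] M [ 0.014 -0.009 -0.02 ] w 0.045
scene 326 ctr [ 0.5782 -0.4045  0.1149] z98 [0.1189 0.121  0.1213] ((576.8866577148438, -402.12542724609375), (17.746191024780273, 82.34941101074219), 67.33275604248047)
wrist 1979 ctr [ 0.5816 -0.4011  0.1185] z98 [0.1186 0.1198 0.12  ] ((579.104736328125, -400.1252746582031), (15.264426231384277, 83.01800537109375), 69.14752197265625)
```

View pics/s7.png

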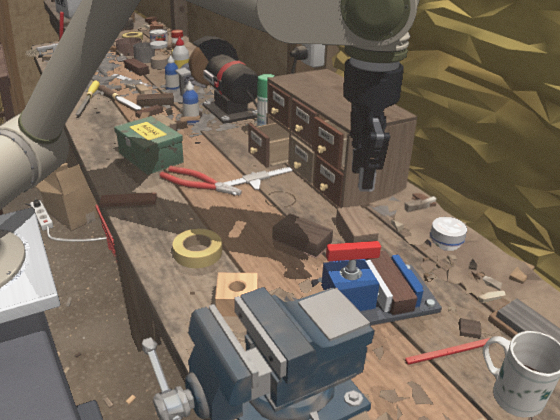

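View pics/w7.png

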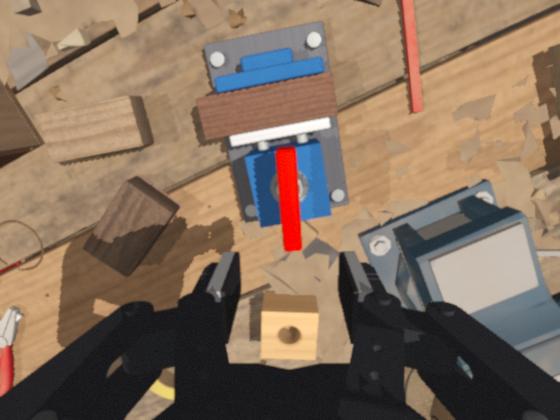

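The bar stands upright over the well at (289,200) in the wrist view. Its top is at z≈0.119, against 0.120 expected when home. The tape and sanding block look untouched, so I'm handing in.

```bash
python3 -c "
from rig import env
print(env.close_job())"
```

```text
the job is handed in; nothing more can be done
None
```

The blank is clamped. The key stands fully home in the clamp, released, and I handed the job in at about 23 s of robot time.

I took the key from its stand and lowered it into the well without side contact. I pressed the sprung face with about 5 N while turning clockwise until the socket sprang up round the bit. I then lowered it 14 mm to the socket floor and turned it clockwise about 63°, until the torque rose steeply from about 0.1 to almost 1 N m.

**Last checks:**
- **Key height:** the bar top is at about 119–121 mm, against 120 mm expected when home.
- **Jaw:** it moved about 8.5 mm, against 8 mm expected for the full turn, and now bears on the wood.
- **Forces:** the vertical force reading stayed within about 3 N throughout. After release the force and torque readings were near zero.
- **Bystanders:** the tape roll and sanding block look unmoved in the pictures; I did not re-measure them.

**Disagreements:**
- **Bar angle:** after release it reads about -21 to -23°, against -25° on the tool. I put this down to play in the socket and give in the grip.
- **Well position:** the cameras disagreed by about 1 mm, and I used the value between them.
- **Finding the socket:** the socket's keyways showed in the wrist camera's range picture, so I started the search about 8° before their measured line rather than sweeping blind.

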